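# Reset the welder's interlock with its key

## Robot

A 6-joint arm with a two-finger parallel gripper is mounted at the origin on a cart in front of the work surface, level with it; the furniture and walls round the work are solid. World frame = base frame: x ahead of the robot, y to its left, z up, the work surface at z = 0. Lengths are in m, angles in rad, forces in N, time in s.
With the tool pointing down it reaches from about 0.25 to 0.85 m from the base axis. Payload 12.5 kg.
Tool frame: the origin (TCP) lies midway between the tips of the shut fingers; the grasp point (between the pads) lies 19 mm behind it; z points along the fingers, y is the line along which they close (so a half turn about z gives the same grasp; the last joint's range is limited). The gripper opens to 93 mm and grips with 3 to 60 N. Pads are 15 mm wide; open, the fingers measure 128 mm over their backs; the gripper's body (75 mm by 188 mm) begins 65 mm behind the grasp point.
Start: joints at [1.126, 0.351, 1.652, -0, 1.139, -0.085], TCP at [0.194, 0.515, 0.219] pointing down, gripper open.
Joint ranges: [-2.75, 2.75], [-0.79, 2.1], [0.01, 2.65], [-1.57, 4.71], [0.07, 3.14], [-2.87, 2.87]. Speed limits (rad/s): [2.22, 2.22, 2.79, 3.14, 3.14, 3.14].

## Interface

Orientations are given as a unit quaternion [w, x, y, z].
In Python, from plant import * gives the robot as it stands.
- The arm moves only by the tool move_arm, never from a script. Its argument "plan" is text: rows parted by semicolons, each of 7 numbers parted by spaces: the shift along the world's x, y, z in cm, then the turn, a rotation vector about the world's x, y, z in degrees, then the opening, from -1 (shut) to 1 (fully open). A call has 1 to 20 rows; each row shifts and turns the commanded pose from where the row before left it; what a row does not reach is not made up. A row lasts 1/10 s, in which the tool goes at most 50 mm and 8.59 degrees, less where a joint would pass 70% of its speed; a pose out of reach is approached as far as the arm can. A call is refused whole if a number of a shift passes 5 or a number of a turn 8.59, either way. A call with a gripper value outside its range is refused whole. The fingers move at their own pace and stop on an object; "newtons" is the grip in N (left out, the last holds). Time passes only in rows, so rows that do not move let the fingers close. It gives the time, the measured TCP pose, the force, the opening and the grip force at its end, in the units of the state.
- state(): the state, without advancing time (a new reading comes with each control period).
- snapshot(name): name is "scene" or "top" or "wrist"; returns (picture, depth): 400x640x3 uint8, red, green, blue; 400x640 float32, m along the optical axis (not along the pixel's ray), 0 where there is no reading.
- camera_info(name): a dict with "camera_matrix" (3x3 intrinsics, pixels), "D" ([k1, k2, p1, p2, k3] as OpenCV has them; the pictures are not rectified), "pose" (4x4, takes a point from camera to world coordinates). Camera axes: x right, y up, looking along -z (the intrinsics and any distortion apply to the point x, -y, -z); pixel columns grow to the right and rows downward; lengths in m; the calibration is good to about 2 mm. A picture is of the moment at which its call begins: read the wrist's pose just before it. camera_info takes no time and is no camera call; for the wrist camera it gives the pose at the moment of the call.
- job_done(): hands the job in; it is judged then, once.
The state is a dict: "t": time; "qpos": joint angles; "dq": joint speeds; "effort": joint torques, N m; "eef_pos": TCP position; "eef_rot": TCP orientation; "contact_force": force on the tool from outside, world axes, zero at the start; "wrist_torque": the same for the moment, N m; "finger_gap": finger opening in m; "grasp_force": force on a finger pad.
Only numpy, scipy, OpenCV 4.12 (cv2) and the standard library are available. Lean on these libraries where they do the work, as an engineer would, in place of code of your own. Each camera call takes 0.05 s, during which the arm holds its last target. There are 200 camera calls.

## Task

Reset the laser welder's interlock: lift the red-handled key out of its stand, push it fully home in the keyhole of the yellow-topped interlock box, and turn it clockwise (seen from above) until you feel it press on the sprung stop inside; rest lightly but surely against that stop for a moment, without forcing it. Then turn the key all the way back home, draw it out, and put it back in its stand, fully down and upright. Treat the key and lock gently throughout and leave the parts tin, the collets and the ring gauge where they are.

Things in the scene. Friction and masses are not known exactly. Their poses are not given: they have to be found in the camera images.
- key: red-handled key, 120 g. Origin: stem axis at the collar's underside; z up, x toward the bit. Handle: upright disc d 34, 12 thick (y), centre z +34: pinch along y. Neck d 10; collar d 18, z 0 to +5. Stem d 10, down to z -40, last 7 mm tapered. Bit: flat tab 6 mm thick (y), out to x +19, z -10 to -25, bottom 3 mm wedge-shaped. Stands upright in its stand.
- interlock_box: fixed grey box, yellow top, 84(x) x 80(y) x 52 mm; origin: centre of underside. Keyhole mid-top: 12 x 12 mm hole for the stem, 8.4 mm slot for the bit out to x +25.5. Plate 7 mm thick, cavity below. The key enters with its x along this x (home) till the collar is on the plate; turned, it is trapped. A brass barrel drags on it (0.04 N m, 0.07 rad play) and ends its travel 0.07 rad behind home.
- keyhole (a point): centre of the keyhole at the upper face of the yellow plate (52 mm above the table); axes as the interlock box. The seated key's origin lies here.
- stop_unit: hidden stop in the box; origin on the keyhole axis. Its pad meets the bit 18 mm from the axis, 26 to 80 deg clockwise of home, different each time, not shown by this pose: feel for it. Sprung pad: 3 N to start, then 8 N per mm (2.6 N m per rad). At the stop: over 5 N on the pad; over 16 N is forcing it. Aim for 10 N: 0.18 N m on the key, some 0.2 with rubbing, beside the barrel's drag.
- key_stand: the fixed key stand, an aluminium block 56 x 56 mm, 50 mm high, with a black top plate. Origin: centre of its underside. Its keyhole is in the middle of the top: a 13 x 13 mm hole and a slot 9 mm wide running to x = +21.5 mm of this frame. The key stands in it with its x axis along this frame's x axis, collar on the top plate.
- stand_mouth (a point): centre of the stand's keyhole at the upper face of its top plate (50 mm above the table); the standing key's origin lies here, to about 2 mm.
- parts_tin: bystander: round tin with a lid, 53 mm across, 22 mm high; origin under its centre
- collet_1: bystander: steel collet, 26 mm across, 34 mm high; origin under its centre
- collet_2: bystander: steel collet, 29 mm across, 36 mm high; origin under its centre
- ring_gauge: bystander: thick steel ring, 49 mm across, 15 mm high; origin under its centre

How it is judged:
By the outcome, as a careful person would: the job done as asked, in the order asked, and still so for the second after the job is handed in, with the robot touching nothing.
It also fails if it takes over 72 s, if anything falls off the work surface, if the arm or the gripper's body presses on something with over 40 N, if the wrist force passes 120 N, or if a joint passes its speed limit or range.

## Working session

There is one attempt and no reset: what is moved stays moved. The work goes in short steps, Python scripts to look and compute and a tool call to move; the robot and the scene stay as the last step left them, time stands still between calls to the robot, and variables do not carry over. Pictures are saved under pics/ and viewed, at most 10 in all, crops included, and the job is handed in when it is done.

Besides the shell and the picture viewer there is one more tool, called as a command line: name --argument value ..., lists and objects as JSON in quotes. move_arm: Moves the arm, as the interface text tells. Its arguments: {"type":"object","properties":{"plan":{"type":"string"},"newtons":{"type":"number"}},"required":["plan"]}

```bash
ls; mkdir -p pics; cat > h.py <<'E'
from plant import *
import numpy as np, cv2
def ray(name,u,v,ci=None):
    ci=ci or camera_info(name); K=np.array(ci["camera_matrix"]);D=np.array(ci["D"],float);P=np.array(ci["pose"])
    x,y=cv2.undistortPoints(np.array([[[u,v]]],float),K,D)[0,0]
    d=P[:3,:3]@np.array([x,-y,-1.]); return P[:3,3],d
def atz(name,u,v,z,ci=None):
    o,d=ray(name,u,v,ci); return o+d*(z-o[2])/d[2]
def tri(r1,r2):
    (o1,d1),(o2,d2)=r1,r2
    s=np.linalg.lstsq(np.stack([d1,-d2],1),o2-o1,rcond=None)[0]
    a,b=o1+s[0]*d1,o2+s[1]*d2; return (a+b)/2,np.linalg.norm(a-b)
def dep(name,u,v,D,ci=None):
    o,d=ray(name,u,v,ci); return o+d*D[int(v),int(u)]
E
python3 - <<'E'
from h import *
np.set_printoptions(precision=4,suppress=True)
print(state())
for n in("top","scene"):
    p,d=snapshot(n);cv2.imwrite(f"pics/{n}0.png",p[:,:,::-1]);np.save(f"{n}d.npy",d);c=camera_info(n);print(n,c)
E
```

```text
pics
{'t': 0.0, 'qpos': array([ 1.1264,  0.3512,  1.6524, -0.    ,  1.1391, -0.0846]), 'dq': array([-0.001 , -0.0006,  0.0019, -0.0002,  0.0007,  0.0005]), 'effort': array([  0.0005, -49.7324, -28.5249,   0.0699,   0.0258,  -0.0001]), 'eef_pos': array([0.1935, 0.5145, 0.2181]), 'eef_rot': array([-0.0002,  0.1789,  0.9839, -0.0006]), 'contact_force': array([ 0.0402, -0.2511,  0.2906]), 'wrist_torque': array([ 0.0792, -0.0005, -0.009 ]), 'grasp_force': 0.0, 'finger_gap': 0.09320704571368715}
top {'camera_matrix': array([[474.0873,   0.    , 321.7144],
       [  0.    , 474.0873, 196.3685],
       [  0.    ,   0.    ,   1.    ]]), 'D': array([-0.14,  0.  ,  0.  ,  0.  ,  0.  ]), 'pose': array([[ 0.0069,  0.9747, -0.2233,  0.4132],
       [-1.    ,  0.0069, -0.0007,  0.0913],
       [ 0.0008,  0.2233,  0.9748,  0.8937],
       [ 0.    ,  0.    ,  0.    ,  1.    ]])}
scene {'camera_matrix': array([[457.1389,   0.    , 327.7898],
       [  0.    , 457.1389, 208.7847],
       [  0.    ,   0.    ,   1.    ]]), 'D': array([0.0283, 0.    , 0.    , 0.    , 0.    ]), 'pose': array([[-0.5808,  0.328 , -0.745 , -0.0626],
       [-0.8139, -0.2527,  0.5232,  0.522 ],
       [-0.0166,  0.9103,  0.4137,  0.4365],
       [ 0.    ,  0.    ,  0.    ,  1.    ]])}
```

View pics/top0.png

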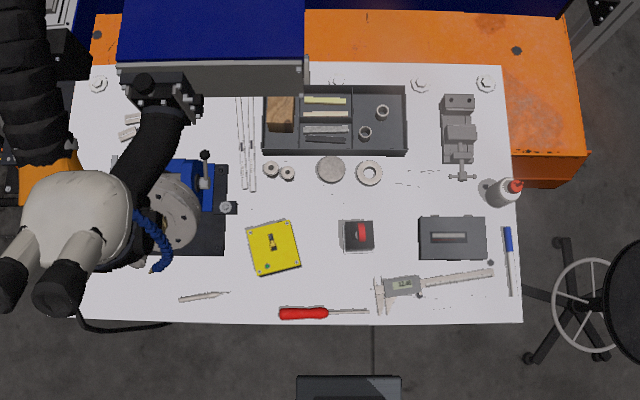

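View pics/scene0.png

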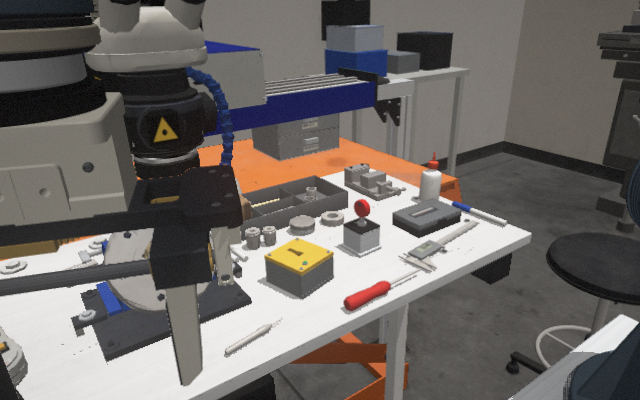

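```bash
python3 - <<'E'
from h import *
np.set_printoptions(precision=4,suppress=True)
for (u,v,z) in [(248,227,.052),(290,219,.052),(300,266,.052),(258,275,.052),(272,242,.052),(357,236,.05),(362,230,.09)]:
    print(u,v,atz("top",u,v,z),dep("top",u,v,np.load("topd.npy")))
a=cv2.imread("pics/top0.png")[205:285,235:395]; b=cv2.resize(a,None,fx=5,fy=5,interpolation=cv2.INTER_CUBIC)
cv2.imwrite("pics/c1.png",b)
E
```

```text
248 227 [0.5484 0.2244 0.052 ] [ 0.5569  0.2328 -0.0011]
290 219 [0.5637 0.1489 0.052 ] [ 0.5736  0.1527 -0.0037]
300 266 [0.4794 0.1295 0.052 ] [0.4817 0.1308 0.0228]
258 275 [0.4627 0.2035 0.052 ] [0.4627 0.2035 0.052 ]
272 242 [0.5217 0.1802 0.052 ] [0.5253 0.1832 0.0237]
357 236 [0.5339 0.0282 0.05  ] [0.531  0.0297 0.0702]
362 230 [0.5386 0.0225 0.09  ] [0.5368 0.0235 0.1014]
```

View pics/c1.png

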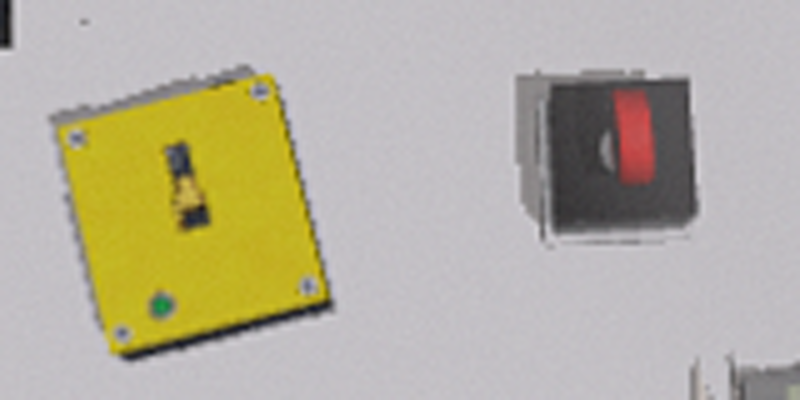

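move_arm --plan "1.5 -4 1 0 0 0 1;1.5 -4 1 0 0 0 1;1.5 -4 1 0 0 0 1;1.5 -4 1 0 0 0 1;1.5 -4 1 0 0 7 1;1.5 -4 1 0 0 7 1;3 -3 0 0 0 6.5 1;3 -3 0 0 0 0 1;3 -3 0 0 0 0 1;3 -3 0 0 0 0 1;3 -3 0 0 0 0 1;2 -2 0 0 0 0 1;0 0 0 0 0 0 1;0 0 0 0 0 0 1"

```text
t: 1.5
eef_pos: [0.4532, 0.1051, 0.2781]
eef_rot: [-0.001, 0.002, 1.0, 0.0]
contact_force: [0.7, 0.1, -0.1]
finger_gap: 0.0928
grasp_force: 0.0
```

```bash
python3 - <<'E'
from h import *
np.set_printoptions(precision=4,suppress=True)
print(state())
c=camera_info("wrist");p,d=snapshot("wrist");cv2.imwrite("pics/w0.png",p[:,:,::-1]);np.save("w0d.npy",d);print(c)
import pickle;pickle.dump(c,open("w0.pkl","wb"))
E
```

```text
{'t': 1.5, 'qpos': array([ 0.1276,  0.1333,  1.7816,  0.0002,  1.2278, -1.4388]), 'dq': array([ 0.0279, -0.0148,  0.0128,  0.0015, -0.0008,  0.0039]), 'effort': array([ -1.5464, -37.119 , -30.4292,  -0.0777,   0.0261,  -0.1104]), 'eef_pos': array([0.4532, 0.1051, 0.2781]), 'eef_rot': array([-0.0005,  0.0022,  1.    ,  0.    ]), 'contact_force': array([ 0.6801,  0.0602, -0.0573]), 'wrist_torque': array([ 0.0768, -0.03  , -0.0455]), 'grasp_force': 0.0, 'finger_gap': 0.09280447396203277}
{'camera_matrix': array([[358.6958,   0.    , 318.5649],
       [  0.    , 358.6958, 200.329 ],
       [  0.    ,   0.    ,   1.    ]]), 'D': array([0.014, 0.   , 0.   , 0.   , 0.   ]), 'pose': array([[ 0.0051, -0.971 , -0.2391,  0.388 ],
       [ 1.    ,  0.0051,  0.0006,  0.1054],
       [ 0.0006, -0.2391,  0.971 ,  0.4435],
       [ 0.    ,  0.    ,  0.    ,  1.    ]])}
```

View pics/w0.png

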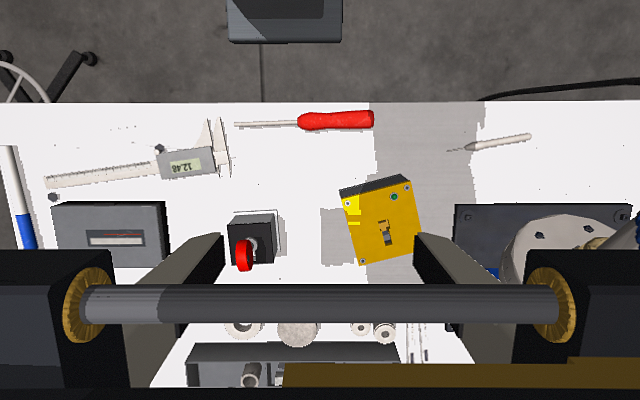

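```bash
python3 - <<'E'
from h import *
a=cv2.imread("pics/w0.png")
f=lambda r:cv2.resize(r,None,fx=6,fy=6,interpolation=cv2.INTER_CUBIC)
b=np.hstack([f(a[200:283,222:284]),f(a[177:260,358:420][:, :66])]);print(b.shape)
cv2.imwrite("pics/c2.png",b)
E
```

```text
(498, 744, 3)
```

View pics/c2.png

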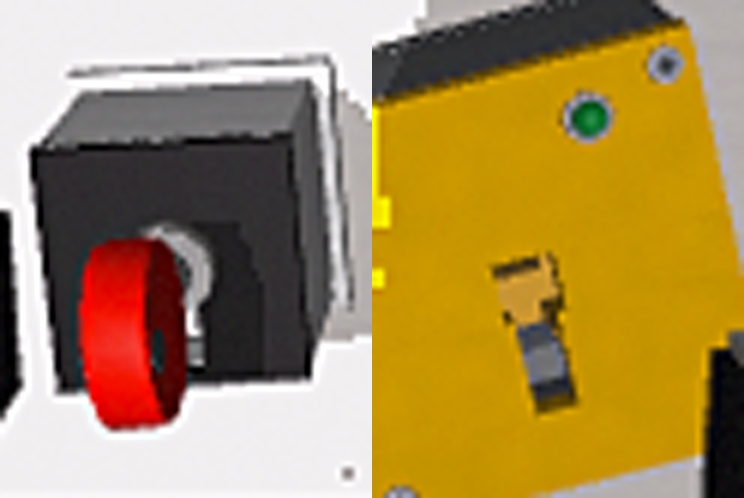

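move_arm --plan "0 2.4 -2.6 0 0 0 1;0 2.4 -2.6 0 0 0 1;0 2.4 -2.6 0 0 0 1;0 0 0 0 0 0 1;0 0 0 0 0 0 1;0 0 0 0 0 0 1;0 0 0 0 0 0 1"

```text
t: 2.25
eef_pos: [0.4539, 0.1769, 0.2017]
eef_rot: [0.001, 0.002, 1.0, 0.0]
contact_force: [-0.7, 0.0, 0.1]
finger_gap: 0.0932
grasp_force: 0.0
```

```bash
cat >> h.py <<'E'
import pickle
def shot(n):
    s=state(); c=camera_info("wrist");p,d=snapshot("wrist");cv2.imwrite(f"pics/{n}.png",p[:,:,::-1]);np.save(n+"d.npy",d);pickle.dump(c,open(n+".pkl","wb"));print(s["eef_pos"],np.abs(s["dq"]).max());return p
E
python3 - <<'E'
from h import *
shot("wB")
E
```

```text
[0.4538651  0.17686413 0.20165951] 0.004845419421856349
```

move_arm --plan "0 -4.6 0 0 0 0 1;0 -4.6 0 0 0 0 1;0 -4.6 0 0 0 0 1;0 0 0 0 0 0 1;0 0 0 0 0 0 1;0 0 0 0 0 0 1;0 0 0 0 0 0 1"

```text
t: 3.0
eef_pos: [0.4535, 0.0402, 0.2006]
eef_rot: [0.0, 0.001, 1.0, 0.0]
contact_force: [0.3, -0.6, 1.6]
finger_gap: 0.093
grasp_force: 0.0
```

```bash
python3 - <<'E'
from h import *
shot("wA")
b=cv2.imread("pics/wB.png")[120:300,230:410]; a=cv2.imread("pics/wA.png")[120:300,230:410]
f=lambda r:cv2.resize(r,None,fx=800/360,fy=800/360,interpolation=cv2.INTER_CUBIC)
cv2.imwrite("pics/c3.png",np.hstack([f(b),f(a)]))
E
```

```text
[0.45350694 0.04020799 0.20063173] 0.0029413525591275194
```

View pics/c3.png

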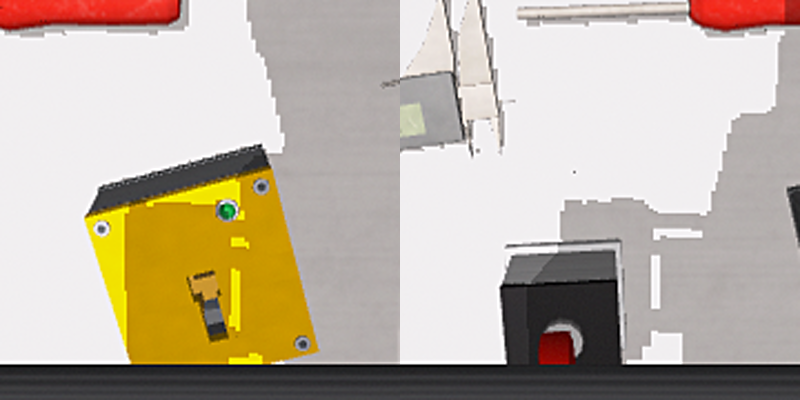

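move_arm --plan "-4 0 0 0 0 0 1;0 0 0 0 0 0 1;0 0 0 0 0 0 1;0 0 0 0 0 0 1;0 0 0 0 0 0 1"

```text
t: 3.55
eef_pos: [0.4141, 0.0394, 0.2006]
eef_rot: [0.0, 0.001, 1.0, -0.0]
contact_force: [0.2, -0.3, -0.1]
finger_gap: 0.093
grasp_force: 0.0
```

```bash
python3 - <<'E'
from h import *
shot("wA2")
b=cv2.imread("pics/wB.png")[175:285,265:375]; a=cv2.imread("pics/wA2.png")[175:285,255:365]
f=lambda r:cv2.resize(r,(400,400),interpolation=cv2.INTER_CUBIC)
cv2.imwrite("pics/c4.png",np.hstack([f(b),f(a)]))
E
```

```text
[0.41414707 0.03939437 0.2005944 ] 0.0029674873339572147
```

View pics/c4.png

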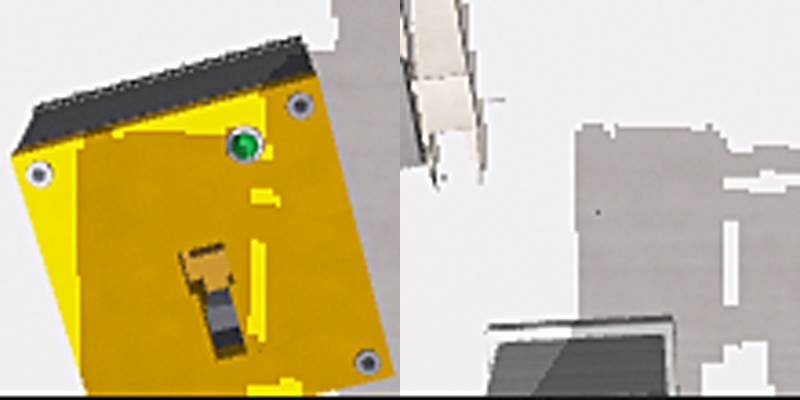

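move_arm --plan "4.5 0 0 0 0 0 1;4.5 0 0 0 0 0 1;0 0 0 0 0 0 1;0 0 0 0 0 0 1;0 0 0 0 0 0 1;0 0 0 0 0 0 1"

```text
t: 4.2
eef_pos: [0.5028, 0.0393, 0.2007]
eef_rot: [-0.0, 0.002, 1.0, 0.0]
contact_force: [0.5, 0.2, -0.5]
finger_gap: 0.0929
grasp_force: 0.0
```

```bash
python3 - <<'E'
from h import *
shot("wA3")
a=cv2.imread("pics/wA3.png")[140:290,230:390]
cv2.imwrite("pics/c5.png",cv2.resize(a,(640,600),interpolation=cv2.INTER_CUBIC))
# box triangulation checks: project corner rays
np.set_printoptions(precision=4,suppress=True)
cB=pickle.load(open("wB.pkl","rb"))
s=110/400
for n,(x,y) in dict(c1=(12,155),c2=(316,77),c3=(394,374),holeTL=(180,250),holeTR=(222,243),slotend_L=(219,358),slotend_R=(246,348)).items():
    print(n,atz("wrist",265+(x+.5)*s-.5,175+(y+.5)*s-.5,.052,cB))
E
```

```text
[0.50277864 0.03926119 0.20070574] 0.0021605542668470556
c1 [0.4825 0.1307 0.052 ]
c2 [0.4626 0.2068 0.052 ]
c3 [0.5429 0.2287 0.052 ]
holeTL [0.5081 0.1727 0.052 ]
holeTR [0.5062 0.1835 0.052 ]
slotend_L [0.5382 0.1827 0.052 ]
slotend_R [0.5354 0.1898 0.052 ]
```

View pics/c5.png

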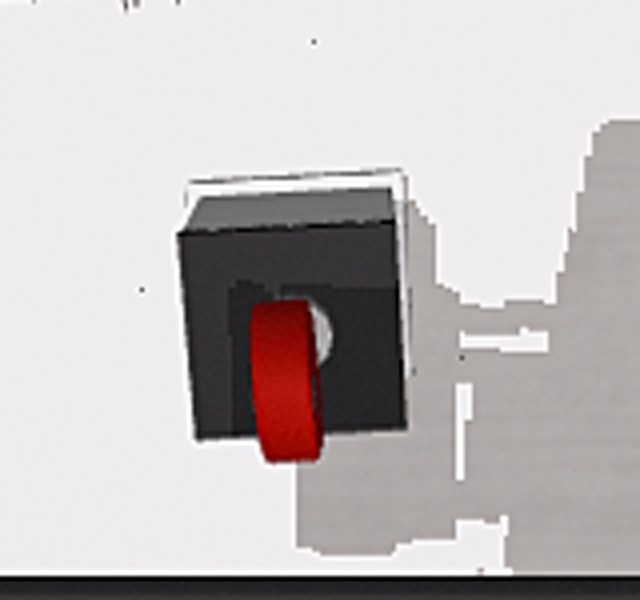

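```bash
python3 - <<'E'
from h import *
np.set_printoptions(precision=4,suppress=True)
c=pickle.load(open("wA3.pkl","rb")); q=lambda x,y:(230+(x+.5)/4-.5,140+(y+.5)/4-.5)
P=[atz("wrist",*q(*p),.05,c) for p in [(178,233),(393,219),(406,429),(196,439)]]
print(np.array(P),np.mean(P,0))
for i in range(4):
    e=P[(i+1)%4]-P[i];print(np.linalg.norm(e),np.degrees(np.arctan2(e[1],e[0])))
# box corner height triangulation wB vs w0 ; stand corner wA3 vs top (crop scale 5, origin 235,205)
t=lambda x,y:ray("top",235+(x+.5)/5-.5,205+(y+.5)/5-.5)
for a,b in [((178,233),(695,230)),((393,219),(553,233)),((196,439),(690,80)),((406,429),(552,85))]: print("stand",tri(ray("wrist",*q(*a),c),t(*b)))
cB=pickle.load(open("wB.pkl","rb"));s=.275
for a,b in [((12,155),(330,302)),((316,77),(115,352)),((394,374),(58,128))]:
    print("box",tri(ray("wrist",265+(a[0]+.5)*s-.5,175+(a[1]+.5)*s-.5,cB),t(*b)))
p=cv2.imread("pics/wA3.png").astype(int);d=np.load("wA3d.npy")
m=(p[:,:,2]>90)&(p[:,:,1]<50)&(p[:,:,0]<50);m[:180]=0;m[280:]=0;m[:,:250]=0;m[:,350:]=0
X=np.array([dep("wrist",u,v,d,c) for v,u in zip(*np.nonzero(m)) if d[v,u]>0]);X=X[X[:,2]>.055]
print(len(X),np.percentile(X,[1,10,50,90,99],axis=0))
T=X[X[:,2]>.095];print("top rim",len(T),T.mean(0),np.ptp(T,axis=0))
u,w,vt=np.linalg.svd(T[:,:2]-T[:,:2].mean(0));print(vt[0],w)
E
```

```text
[[ 0.5131 -0.0009  0.05  ]
 [ 0.5101  0.0478  0.05  ]
 [ 0.5606  0.051   0.05  ]
 [ 0.5629  0.0017  0.05  ]] [0.5367 0.0249 0.05  ]
0.04878207909887022 93.59546111971247
0.05061083539560355 3.584231900931443
0.049340494148337806 -87.34164946888794
0.04980704158326542 -177.05074698495847
stand (array([0.5032, 0.0038, 0.0912]), np.float64(0.0012135025332126884))
stand (array([0.5056, 0.0488, 0.0653]), np.float64(0.003288795527030376))
stand (array([0.5616, 0.0011, 0.0533]), np.float64(0.002065934002977414))
stand (array([0.559 , 0.0503, 0.0547]), np.float64(0.001034660447193486))
box (array([0.4821, 0.1295, 0.0503]), np.float64(0.0024841802321992805))
box (array([0.4632, 0.2059, 0.0482]), np.float64(0.002506955512584446))
box (array([0.5424, 0.2279, 0.053 ]), np.float64(0.0012508666217191861))
551 [[0.5202 0.0189 0.0847]
 [0.5216 0.02   0.0907]
 [0.5316 0.0247 0.0977]
 [0.5449 0.0294 0.1001]
 [0.5497 0.0309 0.101 ]]
top rim 402 [0.5354 0.025  0.0985] [0.0253 0.0118 0.0066]
[0.9947 0.1023] [0.1327 0.0652]
```

move_arm --plan "3.4 -1.4 0 0 0 3.5 1;0 0 -3.5 0 0 0 1;0 0 -3.5 0 0 0 1;0 0 -3.5 0 0 0 1;0 0 -3 0 0 0 1;0 0 0 0 0 0 1;0 0 0 0 0 0 1;0 0 0 0 0 0 1" --newtons 25

```text
t: 5.05
eef_pos: [0.5385, 0.0252, 0.0674]
eef_rot: [0.001, -0.029, 1.0, -0.0]
contact_force: [0.4, 0.2, 0.4]
finger_gap: 0.0927
grasp_force: 0.0
```

```bash
python3 - <<'E'
from h import *
s=state();print(s["eef_pos"],s["eef_rot"],s["contact_force"],s["wrist_torque"])
E
```

```text
[0.53845212 0.02523558 0.06740719] [ 1.36304821e-03 -2.88877249e-02  9.99581729e-01 -8.66603753e-05] [0.39848742 0.22849287 0.38730618] [0.02915037 0.01119127 0.06882892]
```

move_arm --plan "0 0 0 0 0 0 -1;0 0 0 0 0 0 -1;0 0 0 0 0 0 -1;0 0 0 0 0 0 -1;0 0 0 0 0 0 -1;0 0 0 0 0 0 -1;0 0 0 0 0 0 -1;0 0 0 0 0 0 -1" --newtons 10

```text
t: 5.85
eef_pos: [0.5375, 0.0252, 0.0655]
eef_rot: [-0.0, -0.029, 1.0, 0.0]
contact_force: [-0.1, -0.4, -0.5]
finger_gap: 0.0333
grasp_force: 0.0
```

```bash
cat >> h.py <<'E'
def st():
    s=state();w,x,y,z=s["eef_rot"]
    yaw=np.degrees(2*np.arctan2(-x,y)); yaw=(yaw+180)%360-180
    print("t%.2f"%s["t"],"p",np.round(s["eef_pos"]*1000,1),"rot",np.round(s["eef_rot"],4),"yaw %.2f"%yaw,"F",np.round(s["contact_force"],2),"T",np.round(s["wrist_torque"],3),"gap %.4f g %.1f q6 %.3f"%(s["finger_gap"],s["grasp_force"],s["qpos"][5]))
E
python3 -c "
from h import *
st()"
```

```text
t5.85 p [537.5  25.2  65.5] rot [-0.     -0.0289  0.9996  0.    ] yaw 3.31 F [-0.06 -0.45 -0.54] T [ 0.065  0.003 -0.014] gap 0.0333 g 0.0 q6 -1.668
```

move_arm --plan "0 0 0 0 0 0 -1;0 0 0 0 0 0 -1;0 0 0 0 0 0 -1;0 0 0 0 0 0 -1;0 0 0 0 0 0 -1;0 0 0 0 0 0 -1" --newtons 10

```text
t: 6.45
eef_pos: [0.5375, 0.0252, 0.0655]
eef_rot: [0.0, -0.029, 1.0, -0.0]
contact_force: [0.5, 0.4, -0.2]
finger_gap: 0.0119
grasp_force: 10.0
```

```bash
python3 -c "
from h import *
st()"
```

```text
t6.45 p [537.5  25.2  65.5] rot [ 0.     -0.0288  0.9996 -0.    ] yaw 3.31 F [ 0.5   0.36 -0.2 ] T [ 0.033 -0.046 -0.029] gap 0.0119 g 10.0 q6 -1.668
```

move_arm --plan "0 0 0 0 0 0 -1;0 0 0 0 0 0 -1;0 0 0.5 0 0 0 -1;0 0 1 0 0 0 -1;0 0 1 0 0 0 -1;0 0 1 0 0 0 -1;0 0 1 0 0 0 -1;0 0 1 0 0 0 -1;0 0 1 0 0 0 -1;0 0 0.5 0 0 0 -1;0 0 0 0 0 0 -1;0 0 0 0 0 0 -1" --newtons 50

```text
t: 7.65
eef_pos: [0.5373, 0.0252, 0.1353]
eef_rot: [-0.0, -0.029, 1.0, 0.0]
contact_force: [-0.5, -0.1, -0.9]
finger_gap: 0.0116
grasp_force: 50.0
```

```bash
python3 - <<'E'
from h import *
st()
shot("wK")
t,_=snapshot("top");cv2.imwrite("pics/topK.png",t[:,:,::-1])
a=cv2.imread("pics/wK.png")[140:300,230:390]
b=t[190:260,320:390,::-1]
cv2.imwrite("pics/c6.png",np.hstack([cv2.resize(a,(400,400),interpolation=3),cv2.resize(b,(400,400),interpolation=3)]))
E
```

```text
t7.65 p [537.3  25.2 135.3] rot [-2.000e-04 -2.880e-02  9.996e-01  0.000e+00] yaw 3.31 F [-0.46 -0.09 -0.87] T [0.022 0.02  0.014] gap 0.0116 g 50.0 q6 -1.668
[0.5373298  0.02521729 0.13532468] 0.0071020339959667975
```

View pics/c6.png

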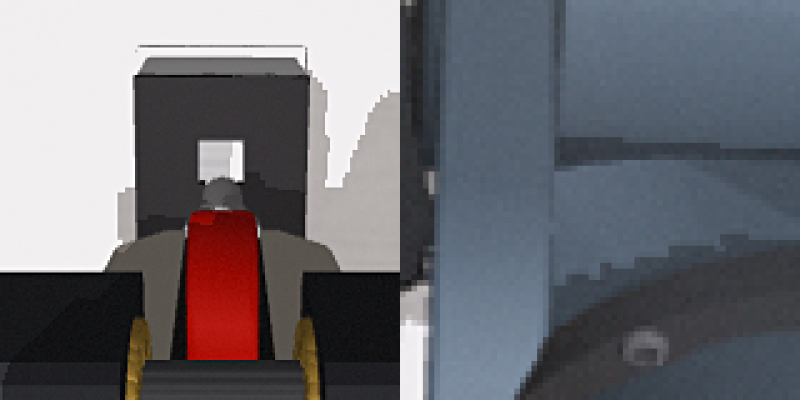

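```bash
python3 - <<'E'
from h import *
from scipy.optimize import least_squares
np.set_printoptions(precision=4,suppress=True)
for n,box,z0 in [("wA3",(250,350,180,280),.084),("wK",(290,345,215,285),.154)]:
    c=pickle.load(open(n+".pkl","rb"));p=cv2.imread(f"pics/{n}.png").astype(int);d=np.load(n+"d.npy")
    m=(p[:,:,2]>80)&(p[:,:,1]<50)&(p[:,:,0]<50)
    X=np.array([dep("wrist",u,v,d,c) for v,u in zip(*np.nonzero(m)) if d[v,u]>0 and box[0]<u<box[1] and box[2]<v<box[3]])
    e=np.array([np.cos(.058),np.sin(.058)]);nn=np.array([-e[1],e[0]])
    X=X[np.abs(X[:,2]-z0)<.025]
    yc=X[:,:2]@nn; ym=(np.percentile(yc,2)+np.percentile(yc,98))/2
    k=np.abs(yc-ym)<.005;a=X[k,:2]@e;z=X[k,2]
    r=least_squares(lambda q:np.hypot(a-q[0],z-q[1])-.017,[np.median(a)+.005,z0],loss="soft_l1",f_scale=.0005)
    print(n,k.sum(),"centre xy",e*r.x[0]+nn*ym,"z",r.x[1],"rms",np.sqrt(np.mean(r.fun**2)),"width",np.ptp(np.percentile(yc,[2,98])))
c=pickle.load(open("wK.pkl","rb"));q=lambda x,y:(230+(x+.5)/2.5-.5,140+(y+.5)/2.5-.5)
A=[atz("wrist",*q(*p),.05,c) for p in [(198,140),(244,140)]];print("stand hole back edge",A,np.mean(A,0)[:2]+.0065*np.array([.998,.058]))
E
```

```text
wA3 499 centre xy [0.5368 0.0251] z 0.08302395008040968 rms 0.0005953732656125996 width 0.01116451798988864
wK 1478 centre xy [0.5367 0.0252] z 0.15291410083941073 rms 0.0005458319605442964 width 0.010753978742260292
stand hole back edge [array([0.5309, 0.018 , 0.05  ]), array([0.5302, 0.0312, 0.05  ])] [0.537 0.025]
```

move_arm --plan "-0.6 3.86 0 0 0 2.9 -1;-0.6 3.86 0 0 0 2.9 -1;-0.6 3.86 0 0 0 2.9 -1;-0.6 3.86 0 0 0 3 -1;0 0 0 0 0 0 -1;0 0 0 0 0 0 -1;0 0 -1 0 0 0 -1;0 0 -1 0 0 0 -1;0 0 0 0 0 0 -1;0 0 0 0 0 0 -1;0 0 0 0 0 0 -1"

```text
t: 8.85
eef_pos: [0.5137, 0.1793, 0.1156]
eef_rot: [0.0, -0.13, 0.991, 0.0]
contact_force: [-0.4, 1.0, -1.0]
finger_gap: 0.0115
grasp_force: 50.0
```

```bash
python3 - <<'E'
from h import *
st()
shot("wL")
a=cv2.imread("pics/wL.png")[170:260,260:380]
cv2.imwrite("pics/c7.png",cv2.resize(a,(800,600),interpolation=3))
E
```

```text
t8.85 p [513.7 179.3 115.6] rot [ 1.000e-04 -1.303e-01  9.915e-01  0.000e+00] yaw 14.98 F [-0.41  0.96 -0.98] T [ 0.051 -0.008 -0.022] gap 0.0115 g 50.0 q6 -1.582
[0.51369493 0.17933585 0.11564573] 0.004653015880882504
```

move_arm --plan "0 0 -0.4 0 0 0 -1;0 0 -0.3 0 0 0 -1;0 0 -0.2 0 0 0 -1;0 0 -0.2 0 0 0 -1;0 0 -0.2 0 0 0 -1;0 0 -0.2 0 0 0 -1;0 0 0 0 0 0 -1"

```text
t: 9.6
eef_pos: [0.5134, 0.1796, 0.1002]
eef_rot: [-0.0, -0.131, 0.991, -0.0]
contact_force: [0.2, -0.0, -1.6]
finger_gap: 0.0115
grasp_force: 50.0
```

```bash
python3 -c "
from h import *
st()"
```

```text
t9.60 p [513.4 179.6 100.2] rot [-2.000e-04 -1.306e-01  9.914e-01 -0.000e+00] yaw 15.01 F [ 0.16 -0.04 -1.56] T [-0.013 -0.007 -0.01 ] gap 0.0115 g 50.0 q6 -1.582
```

move_arm --plan "0 0 -0.3 0 0 0 -1;0 0 -0.2 0 0 0 -1;0 0 -0.2 0 0 0 -1;0 0 -0.2 0 0 0 -1;0 0 -0.2 0 0 0 -1;0 0 -0.2 0 0 0 -1;0 0 -0.2 0 0 0 -1;0 0 0 0 0 0 -1"

```text
t: 10.4
eef_pos: [0.5134, 0.1796, 0.0853]
eef_rot: [-0.0, -0.131, 0.991, -0.0]
contact_force: [-0.1, 1.0, -1.4]
finger_gap: 0.0111
grasp_force: 50.0
```

```bash
python3 -c "
from h import *
st()"
```

```text
t10.40 p [513.4 179.6  85.3] rot [-2.000e-04 -1.306e-01  9.914e-01 -0.000e+00] yaw 15.01 F [-0.13  1.04 -1.4 ] T [ 0.039  0.039 -0.056] gap 0.0111 g 50.0 q6 -1.582
```

move_arm --plan "0 0 -0.2 0 0 0 -1;0 0 -0.2 0 0 0 -1;0 0 -0.2 0 0 0 -1;0 0 -0.2 0 0 0 -1;0 0 -0.2 0 0 0 -1;0 0 -0.2 0 0 0 -1;0 0 -0.2 0 0 0 -1;0 0 -0.1 0 0 0 -1;0 0 0 0 0 0 -1;0 0 0 0 0 0 -1"

```text
t: 11.4
eef_pos: [0.5135, 0.1797, 0.0706]
eef_rot: [0.0, -0.131, 0.991, 0.0]
contact_force: [-0.8, -0.5, -0.6]
finger_gap: 0.0115
grasp_force: 50.0
```

```bash
python3 -c "
from h import *
st()"
```

```text
t11.40 p [513.5 179.7  70.6] rot [ 0.     -0.1306  0.9914  0.    ] yaw 15.01 F [-0.8  -0.5  -0.63] T [0.099 0.018 0.002] gap 0.0115 g 50.0 q6 -1.582
```

Torque readings are noisy (~0.05). Finish seating in small steps.

move_arm --plan "0 0 -0.1 0 0 0 -1;0 0 -0.1 0 0 0 -1;0 0 -0.05 0 0 0 -1;0 0 -0.05 0 0 0 -1;0 0 0 0 0 0 -1;0 0 0 0 0 0 -1"

```text
t: 12.0
eef_pos: [0.5135, 0.1797, 0.0675]
eef_rot: [0.0, -0.131, 0.991, -0.0]
contact_force: [-0.2, -0.5, -0.6]
finger_gap: 0.0117
grasp_force: 50.0
```

```bash
python3 -c "
from h import *
st()"
```

```text
t12.00 p [513.5 179.7  67.5] rot [ 0.     -0.1306  0.9914 -0.    ] yaw 15.01 F [-0.22 -0.5  -0.58] T [ 0.06  -0.025 -0.059] gap 0.0117 g 50.0 q6 -1.582
```

move_arm --plan "0 0 -0.03 0 0 0 -1;0 0 -0.03 0 0 0 -1;0 0 0 0 0 0 -1"

```text
t: 12.3
eef_pos: [0.5137, 0.1797, 0.0674]
eef_rot: [0.0, -0.131, 0.991, 0.0]
contact_force: [-1.9, 1.0, 6.2]
finger_gap: 0.0119
grasp_force: 50.0
```

move_arm --plan "0 0 -0.03 0 0 0 -1;0 0 0 0 0 0 -1"

```text
t: 12.5
eef_pos: [0.5138, 0.1797, 0.0674]
eef_rot: [0.0, -0.131, 0.991, 0.0]
contact_force: [-2.2, -0.4, 8.8]
finger_gap: 0.012
grasp_force: 50.0
```

move_arm --plan "0 0 0.06 0 0 0 -1;0 0 0 0 0 -2.5 -1;0 0 0 0 0 -2.5 -1;0 0 0 0 0 -2.5 -1;0 0 0 0 0 -2.5 -1;0 0 0 0 0 0 -1;0 0 0 0 0 0 -1" --newtons 60

```text
t: 13.2
eef_pos: [0.5138, 0.1799, 0.0675]
eef_rot: [0.0, -0.044, 0.999, 0.0]
contact_force: [0.1, 2.8, 3.5]
finger_gap: 0.0117
grasp_force: 60.0
```

```bash
cat >> h.py <<'E'
def sa(n=4):
    F=[];T=[];Y=[]
    for i in range(n):
        if i: snapshot("top")
        s=state();F.append(s["contact_force"]);T.append(s["wrist_torque"]);w,x,y,z=s["eef_rot"];Y.append(np.degrees(2*np.arctan2(-x,y)))
    yaw=(np.mean(Y)+180)%360-180
    print("t%.2f"%s["t"],"p",np.round(s["eef_pos"]*1000,1),"yaw %.2f turned %.2f"%(yaw,15-yaw),"F",np.round(np.mean(F,0),1),"T",np.round(np.mean(T,0),3),"sdTz %.3f"%np.std([t[2] for t in T]),"gap %.4f"%s["finger_gap"])
E
python3 -c "
from h import *
sa(8)"
```

```text
t13.55 p [513.8 179.8  67.5] yaw 5.05 turned 9.95 F [0.3 3.8 4.4] T [ 0.826 -0.077  0.06 ] sdTz 0.018 gap 0.0114
```

move_arm --plan "0 0.04 0 0 0 -2.5 -1;0 0 0 0 0 -2.5 -1;0 0 0 0 0 -2.5 -1;0 0 0 0 0 -2.5 -1;0 0 0 0 0 0 -1;0 0 0 0 0 0 -1"

```text
t: 14.15
eef_pos: [0.5138, 0.18, 0.0675]
eef_rot: [0.0, 0.043, 0.999, 0.0]
contact_force: [0.5, 2.2, 5.7]
finger_gap: 0.0117
grasp_force: 60.0
```

```bash
python3 -c "
from h import *
sa()"
```

```text
t14.30 p [513.8 180.   67.5] yaw -4.98 turned 19.98 F [0.7 2.5 5.9] T [ 0.498 -0.105  0.022] sdTz 0.032 gap 0.0115
```

move_arm --plan "0 0.02 0.02 0 0 -2 -1;0 0 0 0 0 -2 -1;0 0 0 0 0 -1.5 -1;0 0 0 0 0 0 -1;0 0 0 0 0 0 -1"

```text
t: 14.8
eef_pos: [0.5136, 0.18, 0.0675]
eef_rot: [0.0, 0.091, 0.996, -0.0]
contact_force: [1.9, -1.1, 4.7]
finger_gap: 0.0116
grasp_force: 60.0
```

```bash
python3 -c "
from h import *
sa()"
```

```text
t14.95 p [513.6 180.   67.5] yaw -10.45 turned 25.45 F [ 1.6 -1.2  5. ] T [-0.173 -0.337  0.043] sdTz 0.022 gap 0.0117
```

move_arm --plan "0 0 0 0 0 -1.5 -1;0 0 0 0 0 -1.5 -1;0 0 0 0 0 0 -1;0 0 0 0 0 0 -1"

```text
t: 15.35
eef_pos: [0.5135, 0.18, 0.0675]
eef_rot: [0.0, 0.118, 0.993, -0.0]
contact_force: [1.9, -1.8, 4.6]
finger_gap: 0.0116
grasp_force: 60.0
```

```bash
python3 -c "
from h import *
sa()"
```

```text
t15.50 p [513.5 180.   67.5] yaw -13.54 turned 28.54 F [ 1.9 -1.9  5.3] T [-0.431 -0.278  0.023] sdTz 0.019 gap 0.0116
```

move_arm --plan "0.01 -0.01 0 0 0 -1.5 -1;0 0 0 0 0 -1.5 -1;0 0 0 0 0 0 -1;0 0 0 0 0 0 -1"

```text
t: 15.9
eef_pos: [0.5135, 0.1799, 0.0675]
eef_rot: [-0.0, 0.144, 0.99, -0.0]
contact_force: [1.5, -1.8, 5.1]
finger_gap: 0.0114
grasp_force: 60.0
```

```bash
python3 -c "
from h import *
sa()"
```

```text
t16.05 p [513.5 179.9  67.5] yaw -16.54 turned 31.54 F [ 1.  -2.   5.2] T [-0.404 -0.215  0.039] sdTz 0.020 gap 0.0115
```

move_arm --plan "0 -0.01 0 0 0 -1.5 -1;0 0 0 0 0 -1.5 -1;0 0 0 0 0 0 -1;0 0 0 0 0 0 -1"

```text
t: 16.45
eef_pos: [0.5136, 0.1799, 0.0675]
eef_rot: [0.0, 0.169, 0.986, -0.0]
contact_force: [0.5, -1.8, 5.6]
finger_gap: 0.0118
grasp_force: 60.0
```

```bash
python3 -c "
from h import *
sa()"
```

```text
t16.60 p [513.6 179.9  67.5] yaw -19.49 turned 34.49 F [ 1.2 -1.6  5.3] T [-0.329 -0.319  0.098] sdTz 0.018 gap 0.0115
```

move_arm --plan "0 0 0 0 0 -1 -1;0 0 0 0 0 0 -1;0 0 0 0 0 0 -1"

```text
t: 16.9
eef_pos: [0.5136, 0.1799, 0.0674]
eef_rot: [0.0, 0.178, 0.984, -0.0]
contact_force: [1.7, -0.9, 5.3]
finger_gap: 0.0115
grasp_force: 60.0
```

```bash
python3 -c "
from h import *
sa(6)"
```

```text
t17.15 p [513.6 179.9  67.5] yaw -20.47 turned 35.47 F [ 1.8 -1.8  5.2] T [-0.356 -0.358  0.136] sdTz 0.032 gap 0.0119
```

move_arm --plan "0 0 0 0 0 -1 -1;0 0 0 0 0 -0.5 -1;0 0 0 0 0 0 -1;0 0 0 0 0 0 -1"

```text
t: 17.55
eef_pos: [0.5137, 0.18, 0.0675]
eef_rot: [0.0, 0.191, 0.982, -0.0]
contact_force: [3.2, -2.5, 3.9]
finger_gap: 0.0122
grasp_force: 60.0
```

```bash
python3 -c "
from h import *
sa(6)"
```

```text
t17.80 p [513.7 180.   67.5] yaw -21.98 turned 36.98 F [ 2.9 -2.9  4.7] T [-0.514 -0.583  0.171] sdTz 0.034 gap 0.0118
```

move_arm --plan "0 0 0 0 0 -0.5 -1;0 0 0 0 0 -0.5 -1;0 0 0 0 0 0 -1;0 0 0 0 0 0 -1;0 0 0 0 0 0 -1;0 0 0 0 0 0 -1"

```text
t: 18.4
eef_pos: [0.5137, 0.18, 0.0675]
eef_rot: [0.0, 0.199, 0.98, 0.0]
contact_force: [3.9, -3.4, 4.8]
finger_gap: 0.0113
grasp_force: 60.0
```

```bash
python3 -c "
from h import *
sa(8)"
```

```text
t18.75 p [513.7 180.   67.5] yaw -22.99 turned 37.99 F [ 3.6 -3.1  5. ] T [-0.666 -0.837  0.221] sdTz 0.033 gap 0.0120
```

move_arm --plan "0 0 0 0 0 0 -1;0 0 0 0 0 0 -1;0 0 0 0 0 2 -1;0 0 0 0 0 2 -1;0 0 0 0 0 2 -1;0 0 0.02 0 0 3 -1;0 0 0 0 0 3 -1;0 0 0 0 0 3 -1;0 0 0 0 0 3 -1;-0.01 -0.02 0 0 0 3 -1;0 0 0 0 0 3 -1;0 0 0 0 0 3 -1;0 0 0 0 0 3 -1;0 0 0 0 0 2 -1;0 0 0 0 0 2 -1;0 0 0 0 0 0 -1;0 0 0 0 0 0 -1"

```text
t: 20.45
eef_pos: [0.513, 0.18, 0.0675]
eef_rot: [-0.0, -0.095, 0.995, 0.0]
contact_force: [0.8, -1.6, 4.1]
finger_gap: 0.0118
grasp_force: 60.0
```

```bash
python3 -c "
from h import *
sa()"
```

```text
t20.60 p [513.1 179.9  67.5] yaw 10.95 turned 4.05 F [ 0.3 -0.6  4.4] T [-0.08  -0.086  0.029] sdTz 0.018 gap 0.0117
```

move_arm --plan "0 -0.02 0 0 0 2 -1;0 0 0 0 0 2 -1;0 0 0 0 0 0 -1;0 0 0 0 0 0 -1"

```text
t: 21.0
eef_pos: [0.5133, 0.1796, 0.0675]
eef_rot: [-0.0, -0.13, 0.992, -0.0]
contact_force: [0.7, -1.7, 3.5]
finger_gap: 0.0116
grasp_force: 60.0
```

```bash
python3 -c "
from h import *
sa()"
```

```text
t21.15 p [513.2 179.5  67.5] yaw 14.95 turned 0.05 F [ 0.8 -2.   3.2] T [-0.419 -0.082 -0.019] sdTz 0.017 gap 0.0118
```

move_arm --plan "0 0.01 0 0 0 1.5 -1;0 0 0 0 0 1.5 -1;0 0 0 0 0 0 -1;0 0 0 0 0 0 -1"

```text
t: 21.55
eef_pos: [0.5133, 0.1797, 0.0675]
eef_rot: [-0.0, -0.156, 0.988, -0.0]
contact_force: [0.5, -3.2, 2.1]
finger_gap: 0.0117
grasp_force: 60.0
```

```bash
python3 -c "
from h import *
sa()"
```

```text
t21.70 p [513.3 179.7  67.5] yaw 18.00 turned -3.00 F [-0.1 -3.   1.6] T [-0.526 -0.013 -0.02 ] sdTz 0.013 gap 0.0117
```

move_arm --plan "0 -0.02 0 0 0 -1.5 -1;0 0 0 0 0 -1.5 -1;0 0 0 0 0 0 -1;0 0 0.1 0 0 0 -1;0 0 0.15 0 0 0 -1;0 0 0.15 0 0 0 -1;0 0 0 0 0 0 -1"

```text
t: 22.4
eef_pos: [0.5136, 0.1796, 0.0719]
eef_rot: [0.0, -0.131, 0.991, 0.0]
contact_force: [0.4, -0.1, -1.3]
finger_gap: 0.0117
grasp_force: 60.0
```

```bash
python3 -c "
from h import *
sa()"
```

```text
t22.55 p [513.5 179.5  71.6] yaw 15.01 turned -0.01 F [-0.3 -0.4 -1.3] T [ 0.055 -0.028  0.014] sdTz 0.009 gap 0.0117
```

move_arm --plan "0 0 0.2 0 0 0 -1;0 0 0.2 0 0 0 -1;0 0 0.2 0 0 0 -1;0 0 0.2 0 0 0 -1;0 0 0 0 0 0 -1"

```text
t: 23.05
eef_pos: [0.5136, 0.1796, 0.08]
eef_rot: [0.0, -0.131, 0.991, 0.0]
contact_force: [0.8, -0.2, -1.0]
finger_gap: 0.0114
grasp_force: 60.0
```

```bash
python3 -c "
from h import *
sa(3)"
```

```text
t23.15 p [513.5 179.5  79.7] yaw 15.01 turned -0.01 F [ 0.1  0.  -1. ] T [ 0.044  0.018 -0.02 ] sdTz 0.030 gap 0.0112
```

move_arm --plan "0 0 0.5 0 0 0 -1;0 0 0.5 0 0 0 -1;0 0 0.5 0 0 0 -1;0 0 0.5 0 0 0 -1;0 0 0.7 0 0 0 -1;0 0 1 0 0 0 -1;0 0 1 0 0 0 -1;0 0 1 0 0 0 -1;0 0 0 0 0 0 -1;0 0 0 0 0 0 -1"

```text
t: 24.15
eef_pos: [0.5135, 0.1795, 0.1368]
eef_rot: [0.0, -0.131, 0.991, 0.0]
contact_force: [0.0, -0.2, -1.0]
finger_gap: 0.0119
grasp_force: 60.0
```

```bash
python3 -c "
from h import *
sa(3)"
```

```text
t24.25 p [513.2 179.4 136.2] yaw 15.01 turned -0.01 F [ 0.1  0.  -0.9] T [ 0.076 -0.015  0.017] sdTz 0.027 gap 0.0115
```

move_arm --plan "0.61 -3.86 0 0 0 -2.9 -1;0.61 -3.86 0 0 0 -2.9 -1;0.61 -3.86 0 0 0 -2.9 -1;0.61 -3.86 0 0 0 -3 -1;0 0 0 0 0 0 -1;0 0 0 0 0 0 -1;0 0 0 0 0 0 -1"

```text
t: 24.95
eef_pos: [0.5376, 0.0259, 0.1363]
eef_rot: [-0.0, -0.029, 1.0, 0.0]
contact_force: [0.2, -0.1, -1.4]
finger_gap: 0.0113
grasp_force: 60.0
```

```bash
python3 - <<'E'
from h import *
from scipy.optimize import least_squares
sa(2);shot("wM")
for n in("wK","wM"):
    c=pickle.load(open(n+".pkl","rb"));p=cv2.imread(f"pics/{n}.png").astype(int);d=np.load(n+"d.npy")
    m=(p[:,:,2]>80)&(p[:,:,1]<50)&(p[:,:,0]<50)
    X=np.array([dep("wrist",u,v,d,c) for v,u in zip(*np.nonzero(m)) if d[v,u]>0 and 290<u<345 and 215<v<285])
    e=np.array([np.cos(.058),np.sin(.058)]);nn=np.array([-e[1],e[0]]);X=X[abs(X[:,2]-.154)<.025]
    yc=X[:,:2]@nn;ym=(np.percentile(yc,2)+np.percentile(yc,98))/2;k=abs(yc-ym)<.005;a=X[k,:2]@e;z=X[k,2]
    r=least_squares(lambda q:np.hypot(a-q[0],z-q[1])-.017,[np.median(a)+.005,.154],loss="soft_l1",f_scale=.0005)
    print(n,np.round(e*r.x[0]+nn*ym,4),r.x[1])
ims=[cv2.resize(cv2.imread(f"pics/{n}.png")[180:240,290:350],(400,400),interpolation=3) for n in("wK","wM")]
cv2.imwrite("pics/c8.png",np.hstack(ims))
E
```

```text
t25.00 p [537.6  26.1 136.4] yaw 3.38 turned 11.62 F [-0.2  0.1 -1.2] T [0.078 0.031 0.017] sdTz 0.037 gap 0.0116
[0.53761903 0.02609415 0.13641547] 0.00451150040309466
wK [0.5367 0.0252] 0.15291410083941073
wM [0.537  0.0261] 0.15399908226639744
```

View pics/c8.png

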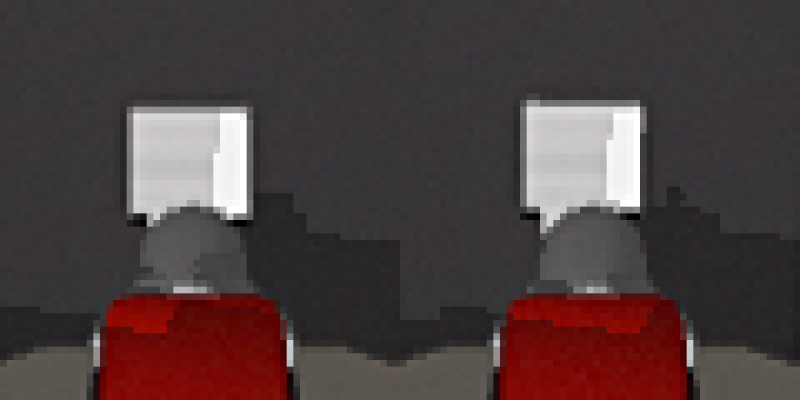

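move_arm --plan "0 -0.1 0 0 0 0 -1;0 0 -1 0 0 0 -1;0 0 -1 0 0 0 -1;0 0 -0.6 0 0 0 -1;0 0 -0.3 0 0 0 -1;0 0 -0.3 0 0 0 -1;0 0 -0.2 0 0 0 -1;0 0 -0.2 0 0 0 -1;0 0 0 0 0 0 -1;0 0 0 0 0 0 -1"

```text
t: 26.05
eef_pos: [0.538, 0.0241, 0.1008]
eef_rot: [0.0, -0.029, 1.0, -0.0]
contact_force: [1.1, 0.4, -0.6]
finger_gap: 0.0116
grasp_force: 60.0
```

```bash
python3 -c "
from h import *
sa(3)"
```

```text
t26.15 p [538.   24.1 100.8] yaw 3.31 turned 11.69 F [ 0.4 -0.1 -0.2] T [ 0.061 -0.006 -0.018] sdTz 0.026 gap 0.0115
```

move_arm --plan "-0.03 0.09 0 0 0 0 -1;0 0 -0.3 0 0 0 -1;0 0 -0.2 0 0 0 -1;0 0 -0.2 0 0 0 -1;0 0 -0.2 0 0 0 -1;0 0 -0.2 0 0 0 -1;0 0 -0.2 0 0 0 -1;0 0 -0.2 0 0 0 -1;0 0 0 0 0 0 -1;0 0 0 0 0 0 -1"

```text
t: 27.15
eef_pos: [0.5376, 0.025, 0.0856]
eef_rot: [0.0, -0.029, 1.0, 0.0]
contact_force: [-0.7, 0.2, -1.0]
finger_gap: 0.0112
grasp_force: 60.0
```

```bash
python3 -c "
from h import *
sa(3)"
```

```text
t27.25 p [537.6  25.   85.7] yaw 3.31 turned 11.69 F [-0.5 -0.  -0.9] T [ 0.035  0.001 -0.002] sdTz 0.035 gap 0.0116
```

move_arm --plan "0 0 -0.3 0 0 0 -1;0 0 -0.3 0 0 0 -1;0 0 -0.3 0 0 0 -1;0 0 -0.3 0 0 0 -1;0 0 -0.3 0 0 0 -1;0 0 -0.2 0 0 0 -1;0 0 -0.1 0 0 0 -1;0 0 -0.1 0 0 0 -1;0 0 0 0 0 0 -1;0 0 0 0 0 0 -1"

```text
t: 28.25
eef_pos: [0.5376, 0.025, 0.0667]
eef_rot: [0.0, -0.029, 1.0, -0.0]
contact_force: [0.0, -0.3, -1.3]
finger_gap: 0.0115
grasp_force: 60.0
```

```bash
python3 -c "
from h import *
sa(3)"
```

```text
t28.35 p [537.7  25.   66.8] yaw 3.31 turned 11.69 F [-0.1 -0.4 -1.3] T [ 0.048 -0.027  0.011] sdTz 0.021 gap 0.0115
```

move_arm --plan "0 0 -0.05 0 0 0 -1;0 0 -0.05 0 0 0 -1;0 0 -0.03 0 0 0 -1;0 0 0 0 0 0 -1;0 0 0 0 0 0 -1"

```text
t: 28.85
eef_pos: [0.5376, 0.025, 0.0655]
eef_rot: [0.0, -0.029, 1.0, -0.0]
contact_force: [-0.5, -0.2, 2.9]
finger_gap: 0.0116
grasp_force: 60.0
```

move_arm --plan "0 0 -0.03 0 0 0 -1;0 0 0 0 0 0 -1;0 0 0 0 0 0 -1"

```text
t: 29.15
eef_pos: [0.5377, 0.025, 0.0654]
eef_rot: [0.0, -0.029, 1.0, -0.0]
contact_force: [-2.2, -1.0, 6.4]
finger_gap: 0.0115
grasp_force: 60.0
```

move_arm --plan "0 0 0.04 0 0 0 -1;0 0 0 0 0 0 -1;0 0 0 0 0 0 -0.5;0 0 0 0 0 0 0;0 0 0 0 0 0 0.5;0 0 0 0 0 0 0.6;0 0 0 0 0 0 0.6;0 0 0 0 0 0 0.6;0 0 0 0 0 0 0.6;0 0 0 0 0 0 0.6;0 0 0 0 0 0 0.6" --newtons 10

```text
t: 30.25
eef_pos: [0.5376, 0.025, 0.0654]
eef_rot: [0.0, -0.029, 1.0, -0.0]
contact_force: [0.1, 0.5, -0.0]
finger_gap: 0.0739
grasp_force: 0.0
```

move_arm --plan "0 0 1 0 0 0 0.6;0 0 2 0 0 0 0.6;0 0 3 0 0 0 0.6;0 0 4 0 0 0 0.6;-1.5 0 3 0 0 0 0.6;-2 0 0 0 0 0 0.6;0 0 0 0 0 0 0.6;0 0 0 0 0 0 0.6;0 0 0 0 0 0 0.6"

```text
t: 31.15
eef_pos: [0.5031, 0.025, 0.1952]
eef_rot: [-0.0, -0.029, 1.0, 0.0]
contact_force: [0.3, 0.2, 0.1]
finger_gap: 0.0742
grasp_force: 0.0
```

```bash
python3 - <<'E'
from h import *
from scipy.optimize import least_squares
sa(1);shot("wZ")
n="wZ";c=pickle.load(open(n+".pkl","rb"));p=cv2.imread(f"pics/{n}.png").astype(int);d=np.load(n+"d.npy")
m=(p[:,:,2]>80)&(p[:,:,1]<50)&(p[:,:,0]<50)
X=np.array([dep("wrist",u,v,d,c) for v,u in zip(*np.nonzero(m)) if d[v,u]>0])
X=X[(np.hypot(X[:,0]-.537,X[:,1]-.025)<.03)&(X[:,2]>.06)]
e=np.array([np.cos(.058),np.sin(.058)]);nn=np.array([-e[1],e[0]])
yc=X[:,:2]@nn;ym=(np.percentile(yc,2)+np.percentile(yc,98))/2;k=abs(yc-ym)<.005;a=X[k,:2]@e;z=X[k,2]
r=least_squares(lambda q:np.hypot(a-q[0],z-q[1])-.017,[np.median(a)+.005,.084],loss="soft_l1",f_scale=.0005)
print(len(X),np.round(e*r.x[0]+nn*ym,4),r.x[1],"zmax",X[:,2].max(),"w",np.ptp(np.percentile(yc,[2,98])))
E
```

```text
t31.15 p [503.1  25.  195.2] yaw 3.30 turned 11.70 F [0.3 0.2 0.1] T [ 0.028 -0.028 -0.009] sdTz 0.000 gap 0.0742
[0.50308889 0.02498526 0.19520786] 0.009815797205482816
601 [0.5369 0.025 ] 0.08304132010875274 zmax 0.10159057521688741 w 0.010929468082877442
```

The handle is back at its original place and height (z 0.0830, as before), so the key is fully down and upright. Handing in.

```bash
python3 -c "
from plant import *
print(job_done())"
```

```text
the job is handed in; nothing more can be done
None
```

The job is handed in, with no verdict returned: the key was pushed home, turned about 38° clockwise to rest on the stop at an estimated 10 N, turned back home, drawn out and put back upright and fully down in its stand, by about 31 s of the 72 s allowed.

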